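# Nest the drained breakfast bowls

## Task

Put the breakfast bowls away: take the jam-jar lid off the upturned bowl standing on the worktop and lay it on the round wooden board, then take the two bowls out of the draining rack and stack them over that upturned bowl where it stands, upside down like it, each one centred and sitting level all the way down on the one below. Set the china down gently, and leave the saucer in the rack and everything else where it is.

Things in the scene. Friction and masses are not known exactly. Their poses are not given: they have to be found in the camera images.
- base_bowl: Conical white ceramic bowl, thin black rim, upside down on the worktop: 124 mm across the rim, 60 mm high, wall 4 mm, 240 g. The three bowls are alike. Origin: centre of the rim circle; z points out through the foot, up here. Outside: 76 mm diameter at z = 44 mm, straight cone to 124 mm at z = 0. Nested, a bowl's inside floor rests on the lower foot, 17 mm higher, with 4 mm sideways play.
- base_foot (a point): Centre of the top face of base_bowl's foot ring (z = 60 mm of the bowl). Every bowl has this foot: a plain stiff cylinder 56 mm in outside diameter and 12 mm high (z = 48 to 60 mm), which can be gripped across; at its root a shoulder slopes out from 60 mm diameter at z = 48 mm to 76 mm at z = 44 mm.
- bowl_a: One of the two bowls in the draining rack, shape, origin and axes as base_bowl. It leans upside down in one of the rack's three places: its z axis (out of the foot) is 35 degrees from vertical, towards the rack's front; its rim plane lies on two sloping rails, the low edge behind two prongs. It comes out freely along its own z axis.
- bowl_b: The other bowl in the draining rack, exactly like bowl_a, leaning in the same way in another place.
- lid: Brass-coloured metal screw lid of a jam jar, a flat disc 62 mm in diameter, 13 mm thick, 30 g, lying flat on the foot ring of base_bowl. Origin: centre of its underside; z up.
- board: Small round wooden board lying on the worktop, fixed, 140 mm in diameter, 12 mm thick. Origin: centre of its underside; z up.
- rack: Steel wire draining rack on a grey drip tray, fixed, 200 mm deep, 430 mm wide, 110 mm high. Origin: centre of its underside; front is its -x, y runs along the row. Three places at y = -135, 0, 135 mm, each with two 22 mm wire prongs 60 mm apart at the front; rim centres of the bowls and the saucer 68 mm above the worktop, the bowls' foot tops about 117 mm.
- saucer: Shallow white saucer with a thin black rim, 124 mm across and only 19 mm deep, leaning upside down in the third place of the rack at the same slope. Origin: centre of its rim circle; z out of its underside. Stays where it is.
- jam_jar: Open six-sided glass jam jar, 74 mm across, 80 mm high, a spoon handle sticking out to 148 mm. Origin: centre of its underside. Stays where it is.
- berry_bowl: Rounded white bowl with berries, 116 mm across, 50 mm high. Origin: centre of its underside. Stays where it is.
- mug: White mug, 80 mm across, 90 mm high, handle to one side. Origin: centre of its underside. Stays where it is.
- dip_dish: Small white dish of peanut butter, 82 mm across, 30 mm high. Origin: centre of its underside. Stays where it is.
- butter_knife: Butter knife lying flat, 210 mm long, 11 mm thick, wooden handle. Origin: near its middle, at the underside; x towards the blade. Stays where it is.
Not all that is in view belongs to the job. What is shaped like the bowl_b but purple is not meant.

How it is judged (in metres and radians):
On the way, in this order (a step that is already met when the one before it is completed fails the run):
1. the jar lid lies flat on the wooden board, let go, and is off the bowl (horizontal distance between lid and board below 0.05 m and z of lid in the frame of board between 0.009 and 0.016 m and angle between lid's own z axis and vertical below 0.08 rad and linear speed of lid below 0.02 m/s and contact force between lid and the fingers below 0.1 N), for 0.2 s.
2. one of the rack's bowls is nested level and centred over the upturned bowl and let go (((horizontal distance between bowl_a and base_bowl below 0.006 m and z of bowl_a in the frame of base_bowl between 0.013 and 0.021 m and angle between bowl_a's own z axis and vertical below 0.06 rad and linear speed of bowl_a below 0.02 m/s and contact force between bowl_a and the fingers below 0.1 N) or (horizontal distance between bowl_b and base_bowl below 0.006 m and z of bowl_b in the frame of base_bowl between 0.013 and 0.021 m and angle between bowl_b's own z axis and vertical below 0.06 rad and linear speed of bowl_b below 0.02 m/s and contact force between bowl_b and the fingers below 0.1 N))), for 0.2 s.
At the end, for the whole second after the job is handed in: Lid flat on the board, centre within 50 mm of its centre; the bowls form one upside-down stack on the worktop, in either order, each rack bowl centred within 6 mm over the one below, 17 mm (give or take 4) above it, level within 3.4 degrees; all at rest and released (all of step 1 and angle between base_bowl's own z axis and vertical below 0.05 rad and height (world z) of base_bowl below 0.005 m and ((horizontal distance between bowl_a and base_bowl below 0.006 m and z of bowl_a in the frame of base_bowl between 0.013 and 0.021 m and angle between each of bowl_a, bowl_b's own z axis and vertical below 0.06 rad and horizontal distance between bowl_b and bowl_a below 0.006 m and z of bowl_b in the frame of bowl_a between 0.013 and 0.021 m) or (horizontal distance between bowl_b and base_bowl below 0.006 m and z of bowl_b in the frame of base_bowl between 0.013 and 0.021 m and angle between each of bowl_b, bowl_a's own z axis and vertical below 0.06 rad and horizontal distance between bowl_a and bowl_b below 0.006 m and z of bowl_a in the frame of bowl_b between 0.013 and 0.021 m)) and linear speed of each of bowl_a, bowl_b, base_bowl below 0.02 m/s and contact force between each of bowl_a, bowl_b and the fingers below 0.1 N); the robot touches nothing.
It fails at once if the upturned bowl is shoved more than 30 mm from where it stood (distance of base_bowl from where it was at the start of the episode above 0.03 m).
It fails at once if the saucer, jam jar, berry bowl, mug, dish or knife is moved more than 25 mm (distance of any of saucer, jam_jar, berry_bowl, mug, dip_dish, butter_knife from where it was at the start of the episode above 0.025 m).
It fails at once if a bowl is dropped: it moves faster than 0.5 m/s with nothing gripping it (a fall of more than about 13 mm) ((contact force between bowl_a and the fingers below 0.1 N and linear speed of bowl_a above 0.5 m/s) or (contact force between bowl_b and the fingers below 0.1 N and linear speed of bowl_b above 0.5 m/s)).
It also fails if it takes over 70 s, if anything falls off the work surface, if the arm or the gripper's body presses on something with over 40 N, if the wrist force passes 120 N, or if a joint passes its speed limit or range.

## Robot

A 6-joint arm with a two-finger parallel gripper is mounted at the origin on the work surface. World frame = base frame: x ahead of the robot, y to its left, z up, the work surface at z = 0. Lengths are in mm, angles in rad, forces in N, time in s.
With the tool pointing down it reaches from about 350 to 875 mm from the base axis. Payload 15.5 kg.
Tool frame: the origin (TCP) lies midway between the tips of the shut fingers; the grasp point (between the pads) lies 19 mm behind it; z points along the fingers, y is the line along which they close (so a half turn about z gives the same grasp; the last joint's range is limited). The gripper opens to 85 mm and grips with 20 to 120 N. Pads are 22 mm wide; open, the fingers measure 114 mm over their backs; the gripper's body (76 mm by 85 mm) begins 54 mm behind the grasp point. The pads swing forward as they close: fully open they stand 13 mm farther back than shut.
Start: joints at [-0.096, 0.494, 1.345, -0, 1.302, -0.096], TCP at [625.001, 0.003, 231.277] pointing down, gripper open.
Joint ranges: [-2.91, 2.91], [-0.82, 2.16], [0.22, 2.67], [-1.22, 4.37], [0.12, 2.79], [-3.08, 3.08]. Speed limits (rad/s): [1.89, 1.89, 2.57, 3.01, 3.01, 3.01].

## Interface

Orientations are given as a rotation vector (axis times angle).
In Python, from rig import ctrl gives the robot as it stands.
- The arm moves only by the shell command python3 -m inch 'ROWS' [FORCE]. ROWS is JSON, a list that holds one entry, the list of rows, each a list of 7 numbers: the shift along the world's x, y, z in cm, then the turn, a rotation vector about the world's x, y, z in rad, then the opening, from 0 (shut) to 1 (fully open). A call has 1 to 12 rows; each row shifts and turns the commanded pose from where the row before left it; what a row does not reach is not made up. A row lasts 1/8 s, in which the tool goes at most 62.5 mm and 10.7 degrees, less where a joint would pass 70% of its speed; a pose out of reach is approached as far as the arm can. A call with a gripper value outside its range is refused whole. The fingers move at their own pace and stop on an object; FORCE is the grip in N (left out, the last holds). Time passes only in rows, so rows that do not move let the fingers close. It gives the time, the measured TCP pose, the force, the opening and the grip force at its end, in the units of the state.
- ctrl.state(): the state, without advancing time (a new reading comes with each control period).
- ctrl.grab_frame(name): name is "scene" or "side" or "wrist"; returns a dict with "img" (480x640x3 uint8, red, green, blue), "camera_matrix" (3x3 intrinsics, pixels), "dist_coeffs" ([k1, k2, p1, p2, k3] as OpenCV has them; the pictures are not rectified), "extrinsics" (4x4, takes a point from camera to world coordinates). Camera axes: x right, y down, z forward; pixel columns grow to the right and rows downward; lengths in mm; the calibration is good to about 2 mm. A picture is of the moment at which its call begins. There is no depth.
- ctrl.sign_off(): hands the job in; it is judged then, once.
The state is a dict: "time": time; "joint_positions": joint angles; "joint_velocities": joint speeds; "effort": joint torques, N m; "tcp_pos": TCP position; "tool_rot": TCP orientation; "contact_force": force on the tool from outside, world axes, zero at the start; "moment": the same for the moment, N m; "width": finger opening in mm; "gripper_force": force on a finger pad.
Only numpy, scipy, OpenCV 4.12 (cv2) and the standard library are available. Lean on these libraries where they do the work, as an engineer would, in place of code of your own. Each camera call takes 0.05 s, during which the arm holds its last target. There are 200 camera calls.

## Working session

There is one attempt and no reset: what is moved stays moved. The work goes in short steps, Python scripts to look and compute and a shell command to move; the robot and the scene stay as the last step left them, time stands still between calls to the robot, and variables do not carry over. Pictures are saved under pics/ and viewed, at most 10 in all, crops included, and the job is handed in when it is done.

```bash
mkdir -p pics; ls; python3 - <<'E'
from rig import ctrl
import cv2,json,numpy as np
for n in("scene","side","wrist"):
    f=ctrl.grab_frame(n); cv2.imwrite(f"pics/{n}0.png",f["img"][:,:,::-1])
    print(n,np.round(f["camera_matrix"],1).tolist(),np.round(f["dist_coeffs"],3),np.round(f["extrinsics"],3).tolist())
print(ctrl.state())
E
```

```text
pics
scene [[616.5, 0.0, 318.0], [0.0, 616.5, 234.8], [0.0, 0.0, 1.0]] [-0.009  0.     0.     0.     0.   ] [[0.349, 0.549, -0.76, 1859.829], [0.937, -0.211, 0.277, -435.958], [-0.008, -0.809, -0.588, 1059.64], [0.0, 0.0, 0.0, 1.0]]
side [[498.4, 0.0, 323.6], [0.0, 498.4, 236.3], [0.0, 0.0, 1.0]] [-0.019  0.     0.     0.     0.   ] [[0.678, -0.523, 0.516, -162.103], [-0.735, -0.469, 0.49, -680.654], [-0.014, -0.712, -0.702, 1081.739], [0.0, 0.0, 0.0, 1.0]]
wrist [[355.7, 0.0, 315.5], [0.0, 355.7, 240.3], [0.0, 0.0, 1.0]] [-0.023  0.     0.     0.     0.   ] [[1.0, -0.0, -0.001, 624.388], [-0.0, -0.95, -0.313, 80.952], [-0.001, 0.313, -0.95, 373.897], [0.0, 0.0, 0.0, 1.0]]
{'time': 0.15, 'joint_positions': array([-9.55021119e-02,  4.94066798e-01,  1.34596854e+00, -2.22577205e-05,
        1.30249280e+00, -9.54915652e-02]), 'joint_velocities': array([-0.00211872, -0.00341678, -0.00200411,  0.00048997,  0.00103793,
       -0.00011978]), 'effort': array([ 4.76028199e-04, -8.82539248e+01, -3.84067369e+01, -1.70366275e-04,
        7.04737889e-03, -2.97315989e-05]), 'tcp_pos': array([6.24734053e+02, 2.01278310e-02, 2.30827711e+02]), 'tool_rot': array([-2.22094596e+00, -2.22093566e+00,  9.61032788e-04]), 'contact_force': array([ 0.3123039, -0.1825257, -0.2144532]), 'moment': array([ 0.00228183, -0.02311288, -0.0007995 ]), 'gripper_force': 0.0, 'width': 85.81607837549014}
```

View pics/scene0.png

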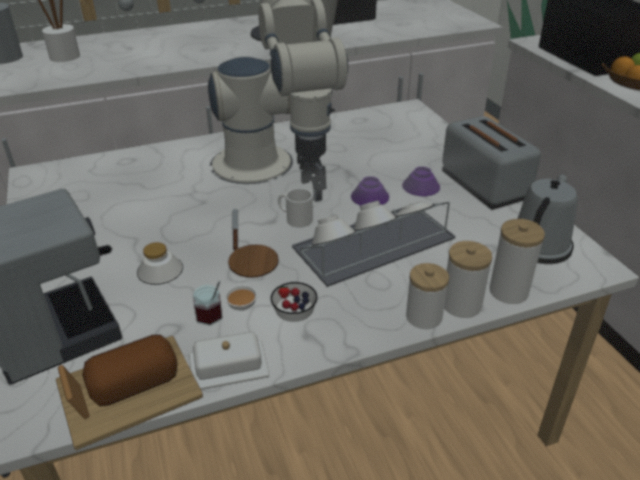

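View pics/side0.png

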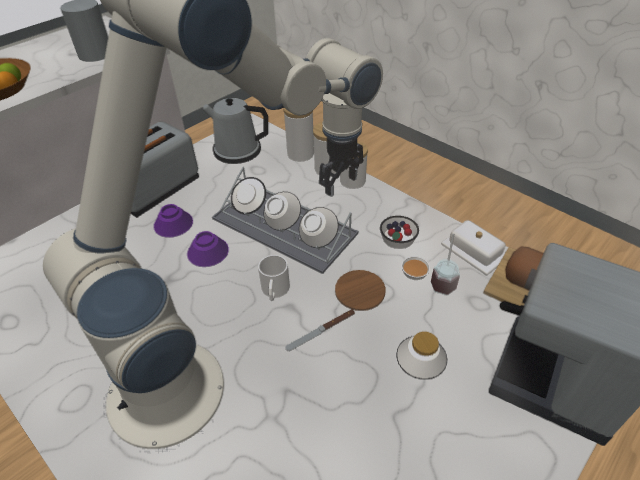

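Side view: base bowl with the brass lid at (422,352), lid (425,343), board (360,290). The rack holds bowls at (319,227) and (282,210), and the saucer at (248,195). Candidates that could be mistaken: the purple bowls at (172,219) and (207,247), and the saucer. I choose the white bowls with tall feet.

```bash
cat > h.py <<'E'
from rig import ctrl
import cv2,numpy as np
def ray(f,p):
    K=f["camera_matrix"];E=f["extrinsics"]
    n=cv2.undistortPoints(np.array([[p]],float),K,f["dist_coeffs"])[0,0]
    d=E[:3,:3]@np.array([n[0],n[1],1]);return E[:3,3],d/np.linalg.norm(d)
def plane(f,p,z):
    o,d=ray(f,p);return o+d*(z-o[2])/d[2]
def tri(f,p,g,q):
    o,d=ray(f,p);u,e=ray(g,q)
    s=np.linalg.lstsq(np.c_[d,-e],u-o,rcond=None)[0]
    a,b=o+d*s[0],u+e*s[1];return (a+b)/2,np.linalg.norm(a-b)
def proj(f,X):
    W=np.linalg.inv(f["extrinsics"])
    return cv2.projectPoints(np.atleast_2d(np.array(X,float)),cv2.Rodrigues(W[:3,:3])[0],W[:3,3],f["camera_matrix"],f["dist_coeffs"])[0][:,0]
def blob(f,lo,hi,roi):
    x0,y0,x1,y1=roi
    h=cv2.cvtColor(f["img"],cv2.COLOR_RGB2HSV);m=np.zeros(h.shape[:2],np.uint8)
    m[y0:y1,x0:x1]=cv2.inRange(h,lo,hi)[y0:y1,x0:x1]
    c=cv2.findContours(m,cv2.RETR_EXTERNAL,cv2.CHAIN_APPROX_NONE)[0]
    return max(c,key=cv2.contourArea)
E
python3 - <<'E'
from h import *
S=ctrl.grab_frame("scene");D=ctrl.grab_frame("side")
for nm,f,r in(("scene",S,(222,235,285,280)),("side",D,(332,268,388,312))):
    c=blob(f,(0,70,30),(25,255,255),r);w=np.array([plane(f,p[0],12)[:2] for p in c],np.float32)
    print("board",nm,cv2.minEnclosingCircle(w),cv2.fitEllipse(w),cv2.boundingRect(c))
for nm,f,r in(("scene",S,(140,235,175,260)),("side",D,(405,325,445,362))):
    h=cv2.cvtColor(f["img"],cv2.COLOR_RGB2HSV);print(h[(r[1]+r[3])//2-3,(r[0]+r[2])//2])
    c=blob(f,(10,110,40),(30,255,255),r)
    print("lid",nm,cv2.boundingRect(c),cv2.contourArea(c))
    w=np.array([plane(f,p[0],73)[:2] for p in c],np.float32);print(cv2.minEnclosingCircle(w))
a=cv2.resize(D["img"][160:280,200:370],None,fx=3,fy=3,interpolation=cv2.INTER_CUBIC)
b=cv2.resize(S["img"][180:290,280:470],None,fx=2.6,fy=2.6,interpolation=cv2.INTER_CUBIC)
c=cv2.resize(D["img"][320:385,385:460],None,fx=3,fy=3,interpolation=cv2.INTER_CUBIC)
o=np.zeros((600,800,3),np.uint8);o[:360,:510]=a;o[:195,520:745]=c[:195,:225];o[310:596,300:794]=b
cv2.imwrite("pics/crop1.png",o[:,:,::-1])
E
```

```text
board scene ((521.3186645507812, -157.57217407226562), 101.68887329101562) ((540.4644165039062, -151.20101928710938), (122.52326202392578, 181.80712890625), 98.22769165039062) (229, 235, 49, 42)
board side ((532.8652954101562, -149.73294067382812), 76.67427062988281) ((537.4638671875, -148.90614318847656), (134.7283935546875, 142.6828155517578), 115.45604705810547) (335, 270, 50, 42)
[ 20 132 108]
lid scene (144, 244, 21, 14) 208.0
((495.19854736328125, -398.2986145019531), 30.177013397216797)
[ 19 143 134]
lid side (413, 332, 25, 23) 439.5
((475.72113037109375, -397.6322021484375), 32.43225860595703)
```

View pics/crop1.png

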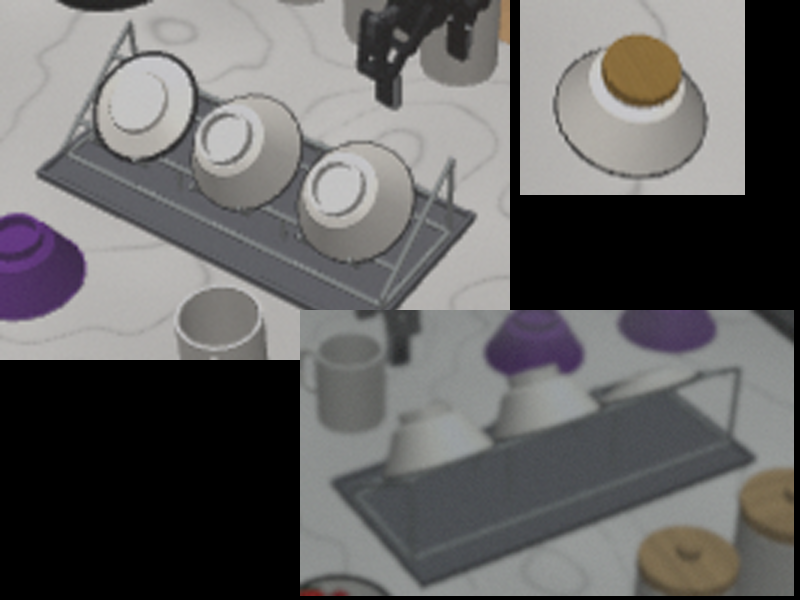

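```bash
python3 - <<'E'
from h import *
S=ctrl.grab_frame("scene");D=ctrl.grab_frame("side")
def mid(c): x,y,w,h=cv2.boundingRect(c);return (x+w/2-.5,y+h/2-.5)
ls=mid(blob(S,(10,110,40),(30,255,255),(140,235,175,260)));ld=mid(blob(D,(10,110,40),(30,255,255),(405,325,445,362)))
print("lid",tri(S,ls,D,ld),plane(S,ls,66)[:2],plane(D,ld,66)[:2])
print("board",plane(D,(359.5,290.5),12))
for n,p,q in(("cornR-y",(292.7,246.9),(327.7,263)),("cornBack-y",(328.1,285.4),(358,231.7))):
    print(n,tri(S,p,D,q),plane(S,p,5),plane(D,q,5))
print("+y front D",plane(D,(212.7,218.3),5),"back+y S",plane(S,(454.2,236.5),5))
for p in((312.7,223.3),(275.7,206)): print("foot",plane(D,p,117))
E
```

```text
lid (array([ 481.01074423, -397.24963964,   64.11935442]), np.float64(2.5517375004231995)) [ 484.11412847 -398.57150647] [ 479.83308296 -396.46340998]
board [ 533.94954804 -151.34661028   12.        ]
cornR-y (array([544.02242356, -27.70989683,  21.05775757]), np.float64(7.882394676990382)) [526.48888015 -25.63574629   5.        ] [555.55444371 -13.1517796    5.        ]
cornBack-y (array([716.7142816 ,   7.47247046,   3.45955046]), np.float64(1.9419024772756064)) [717.78556403   7.86714301   5.        ] [715.17961347   5.34820504   5.        ]
+y front D [451.6362512  391.91627005   5.        ] back+y S [646.76566538 426.10455872   5.        ]
foot [564.61569359  51.34373903 117.        ]
foot [545.83412515 183.92703985 117.        ]
```

Crop shows the two deep bowls with ring feet (side px (313,223) and (276,206)) and the shallow saucer at the +y place. The purple bowls are excluded. The lid sits on the base bowl at about (480,-397), z≈64, which fits the sizes. Moving above it for a wrist-camera look.

```bash
python3 -m inch '[[[-1.6,-4.4,0,0,0,0,1],[-1.6,-4.4,0,0,0,0,1],[-1.6,-4.4,0,0,0,0,1],[-1.6,-4.4,0,0,0,0,1],[-1.6,-4.4,0,0,0,0,1],[-1.6,-4.4,0,0,0,0,1],[-1.6,-4.4,0,0,0,0,1],[-1.6,-4.4,0,0,0,0,1],[-1.6,-4.4,0,0,0,0,1],[0,0,0,0,0,0,1],[0,0,0,0,0,0,1]]]' 40
python3 - <<'E'
from h import *
f=ctrl.grab_frame("wrist");cv2.imwrite("pics/w1.png",f["img"][:,:,::-1])
print(np.round(f["extrinsics"][:3,3],1),ctrl.state()["tcp_pos"],proj(f,[[480,-397,73]]))
c=blob(f,(10,110,40),(30,255,255),(150,100,500,480))
w=np.array([plane(f,p[0],73)[:2] for p in c],np.float32);print(cv2.minEnclosingCircle(w),cv2.fitEllipse(w))
E
```

```text
time: 1.72
tcp_pos: [481.0, -395.6, 231.1]
tool_rot: [-2.222, -2.221, -0.0]
contact_force: [0.8, -0.0, 0.1]
width: 85.8
gripper_force: 0.0
[ 480.6 -314.8  374.3] [ 481.21698672 -395.19298737  231.21482908] [[314.8373761  221.83705761]]
((480.588623046875, -393.1761474609375), 30.75102996826172) ((480.6494445800781, -393.26629638671875), (58.32752990722656, 60.67628479003906), 175.19491577148438)
```

View pics/w1.png

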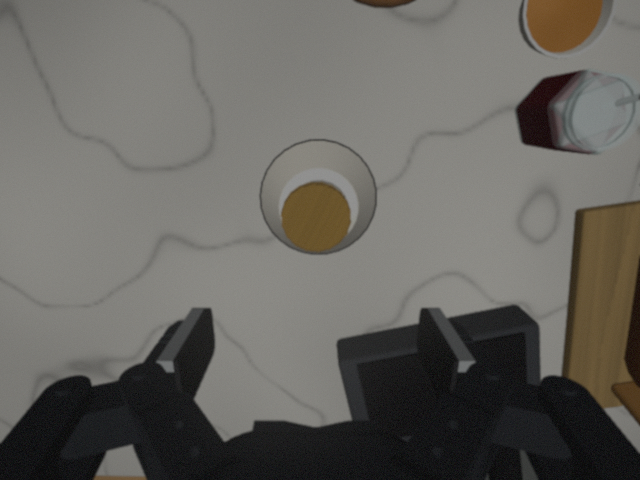

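Wrist view: the lid is at (316,217), the bowl rim ellipse is centred at (318,196), and the coffee machine tray is at (440,360). Checking the bowl's rim circle and the machine clearance.

```bash
python3 - <<'E'
from h import *
f=ctrl.grab_frame("wrist")
g=cv2.cvtColor(f["img"],cv2.COLOR_RGB2GRAY)
# rim: dark thin ring, radial search from ellipse centre
P=[]
for a in np.linspace(0,2*np.pi,120,endpoint=False):
    r=np.arange(48,68,.25);x=318.5+r*np.cos(a);y=196.5+r*np.sin(a)
    v=cv2.remap(g,x.astype(np.float32)[None],y.astype(np.float32)[None],cv2.INTER_LINEAR)[0]
    i=v.argmin();P.append((x[i],y[i]))
w=np.array([plane(f,p,1)[:2] for p in P],np.float32)
c=np.median(w,0)
for _ in range(5):
    A=np.c_[2*w,np.ones(len(w))];s=np.linalg.lstsq(A,(w**2).sum(1),rcond=None)[0];R=np.sqrt(s[2]+s[:2]@s[:2])
    e=abs(np.linalg.norm(w-s[:2],axis=1)-R);w=w[e<max(1.5,2*np.median(e))]
print("rim",s[:2],R,len(w))
D=ctrl.grab_frame("side")
for z in(250,300,350):print(z,plane(D,(527,268),z)[:2],plane(D,(522,330),z)[:2])
print("tray",plane(f,(340,345),40),plane(f,(530,310),40))
E
```

```text
rim [ 482.98781966 -391.36914925] 61.128120138206796 120
250 [ 677.15114029 -504.46395731] [ 517.64635748 -573.69642957]
300 [ 626.69937178 -515.05561354] [ 476.78322406 -580.12617352]
350 [ 576.24760327 -525.64726976] [ 435.92009063 -586.55591748]
tray [ 507.78162109 -545.64122287   40.        ] [ 710.20027085 -502.97532894   40.        ]
```

```bash
python3 -m inch '[[[0,0.15,-3.2,0,0,0,1],[0,0,-3.2,0,0,0,1],[0,0,-3.2,0,0,0,1],[0,0,-3.2,0,0,0,1],[0,0,-3.0,0,0,0,1],[0,0,-1.0,0,0,0,1],[0,0,-0.5,0,0,0,1],[0,0,0,0,0,0,1]]]' 40
python3 -m inch '[[[0,0,0,0,0,0,0],[0,0,0,0,0,0,0],[0,0,0,0,0,0,0],[0,0,0,0,0,0,0],[0,0,0,0,0,0,0],[0,0,0,0,0,0,0]]]' 40
```

```text
time: 2.88
tcp_pos: [481.4, -394.6, 59.0]
tool_rot: [2.22, 2.221, 0.0]
contact_force: [-1.3, -0.2, 0.4]
width: 85.4
gripper_force: 0.0
time: 3.62
tcp_pos: [481.4, -394.8, 59.6]
tool_rot: [2.22, 2.22, 0.0]
contact_force: [-1.6, 2.2, 11.9]
width: 60.2
gripper_force: 40.6
```

```bash
python3 -m inch '[[[0,0,0.5,0,0,0,0],[0,0,1,0,0,0,0],[0,0,2.5,0,0,0,0],[0,0,3,0,0,0,0],[0,0,3,0,0,0,0],[0,0,0,0,0,0,0],[0,0,0,0,0,0,0]]]' 40
python3 - <<'E'
from h import *
f=ctrl.grab_frame("wrist");D=ctrl.grab_frame("side");S=ctrl.grab_frame("scene")
o=np.zeros((600,800,3),np.uint8)
o[:360,:400]=f["img"][120:480,120:520]
o[:320,400:]=cv2.resize(D["img"][260:388,360:520],None,fx=2.5,fy=2.5)
o[360:,:400]=cv2.resize(S["img"][180:276,110:270],None,fx=2.5,fy=2.5)
cv2.imwrite("pics/c2.png",o[:,:,::-1])
E
```

```text
time: 4.5
tcp_pos: [480.8, -394.3, 158.2]
tool_rot: [-2.221, -2.221, -0.0]
contact_force: [0.6, -0.8, -1.0]
width: 59.8
gripper_force: 43.2
```

View pics/c2.png

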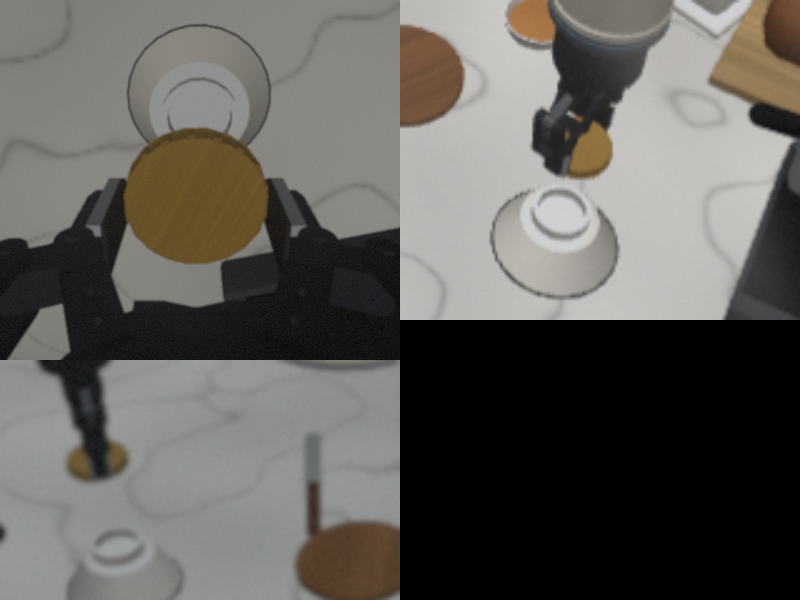

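The lid is held cleanly at wrist crop (196,195); the base bowl's foot is free at (198,110). Measuring the lid offset and the bowl foot centre.

```bash
python3 - <<'E'
from h import *
f=ctrl.grab_frame("wrist")
c=blob(f,(10,110,40),(30,255,255),(220,200,420,400))
for z in(170,172,174):
    w=np.array([plane(f,p[0],z)[:2] for p in c],np.float32);print(z,cv2.minEnclosingCircle(w))
print(ctrl.state()["tcp_pos"], ctrl.state()["width"])
E
```

```text
170 ((480.2034912109375, -391.4883728027344), 31.949682235717773)
172 ((480.2052001953125, -390.292724609375), 31.460676193237305)
174 ((480.2073974609375, -389.09716796875), 30.97171401977539)
[ 480.69401044 -394.21424172  157.53837473] 60.289543656585124
```

```bash
python3 -m inch '[[[1.1,4.8,0,0,0,0,0],[1.1,4.8,0,0,0,0,0],[1.1,4.8,0,0,0,0,0],[1.1,4.8,0,0,0,0,0],[1.1,4.8,-1.5,0,0,0,0],[0,0,-3,0,0,0,0],[0,0,-3,0,0,0,0],[0,0,-3,0,0,0,0],[0,0,-2.5,0,0,0,0],[0,0,-1.0,0,0,0,0],[0,0,-0.3,0,0,0,0],[0,0,0,0,0,0,0]]]' 40
```

```text
time: 6.2
tcp_pos: [536.3, -154.7, 15.8]
tool_rot: [2.221, 2.221, 0.0]
contact_force: [-0.2, 0.0, 0.7]
width: 60.1
gripper_force: 43.3
```

```bash
python3 -m inch '[[[0,0,-0.15,0,0,0,0],[0,0,-0.1,0,0,0,0],[0,0,-0.1,0,0,0,0],[0,0,0,0,0,0,0],[0,0,0,0,0,0,0]]]' 40
```

```text
time: 6.82
tcp_pos: [536.0, -154.5, 11.8]
tool_rot: [-2.221, -2.221, 0.0]
contact_force: [0.0, -0.6, -0.2]
width: 59.8
gripper_force: 43.3
```

```bash
python3 -m inch '[[[0,0,-0.1,0,0,0,0],[0,0,-0.1,0,0,0,0],[0,0,0,0,0,0,0]]]' 40
```

```text
time: 7.2
tcp_pos: [536.1, -154.5, 11.4]
tool_rot: [2.221, 2.221, 0.001]
contact_force: [-8.3, 2.9, 37.2]
width: 60.1
gripper_force: 46.9
```

```bash
python3 - <<'E'
from h import *
D=ctrl.grab_frame("side");S=ctrl.grab_frame("scene")
p=proj(D,[[536,-152,15]])[0].astype(int);q=proj(S,[[536,-152,15]])[0].astype(int);print(p,q)
o=np.zeros((400,800,3),np.uint8)
o[:,:400]=cv2.resize(D["img"][p[1]-50:p[1]+50,p[0]-50:p[0]+50],None,fx=4,fy=4)
o[:,400:]=cv2.resize(S["img"][q[1]-50:q[1]+50,q[0]-50:q[0]+50],None,fx=4,fy=4)
cv2.imwrite("pics/c3.png",o[:,:,::-1])
E
```

```text
[360 289] [250 255]
```

Firm contact at 37 N with TCP z 11.4, as expected. Relieving the load, then opening and rising.

```bash
python3 -m inch '[[[0,0,0.12,0,0,0,0],[0,0,0,0,0,0,0.5],[0,0,0,0,0,0,1],[0,0,0,0,0,0,1],[0,0,0,0,0,0,1],[0,0,1,0,0,0,1],[0,0,3,0,0,0,1],[0,0,5,0,0,0,1],[0,0,5,0,0,0,1],[0,0,5,0,0,0,1],[0,0,0,0,0,0,1]]]' 40
python3 - <<'E'
from h import *
D=ctrl.grab_frame("side");f=ctrl.grab_frame("wrist")
c=blob(f,(14,110,40),(30,255,255),(0,0,640,480))
w=np.array([plane(f,p[0],25)[:2] for p in c],np.float32);print(cv2.minEnclosingCircle(w),cv2.fitEllipse(w))
cv2.imwrite("pics/w3.png",f["img"][:,:,::-1])
E
```

```text
time: 8.68
tcp_pos: [537.7, -155.2, 205.4]
tool_rot: [2.217, 2.217, 0.004]
contact_force: [0.4, -0.2, -0.9]
width: 85.5
gripper_force: 0.0
((542.4188842773438, -140.45631408691406), 65.58541107177734) ((542.3342895507812, -140.4445343017578), (128.6683349609375, 129.4204559326172), 126.23340606689453)
```

View pics/w3.png

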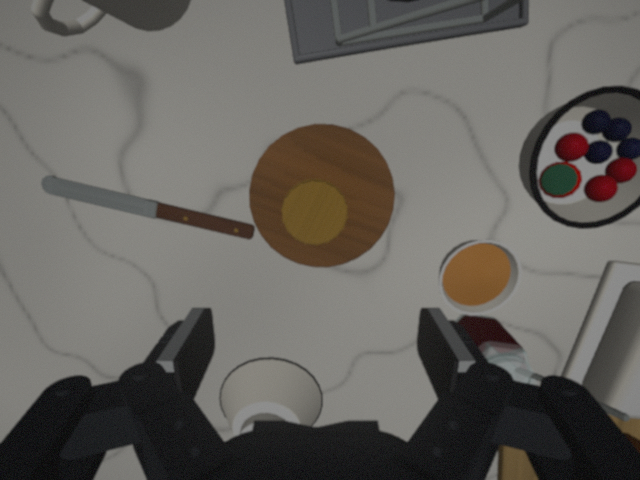

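The lid lies flat at (314,212) on the board, whose centre is at (322,195). Next I move above the rack and turn the camera to its front side.

```bash
python3 -m inch '[[[0,2.5,2,0,0,0.1736,1],[0,2.5,2,0,0,0.1736,1],[0,2.5,2,0,0,0.1736,1],[0,2.5,0,0,0,0.1736,1],[0,2.5,0,0,0,0.1736,1],[0,2.5,0,0,0,0.1736,1],[0,2.5,0,0,0,0.1736,1],[0,2.5,0,0,0,0.1736,1],[0,2.5,0,0,0,0.1736,1],[0,2.5,0,0,0,0.1736,1],[0,0,0,0,0,0,1],[0,0,0,0,0,0,1]]]' 60
python3 - <<'E'
from h import *
f=ctrl.grab_frame("wrist");cv2.imwrite("pics/w4.png",f["img"][:,:,::-1])
print(ctrl.state()["joint_positions"],f["extrinsics"][:3,3]);print(proj(f,[[564.6,51.3,117],[545.8,184,117]]))
E
```

```text
time: 10.28
tcp_pos: [535.6, 95.1, 260.2]
tool_rot: [0.255, -3.13, 0.0]
contact_force: [-0.0, -0.4, -0.3]
width: 85.5
gripper_force: 0.0
[ 6.56259792e-02  3.51490021e-01  1.50437687e+00 -1.84948402e-04
  1.28698289e+00 -1.66775433e+00] [455.88563441  82.46720961 403.42742432]
[[258.91908523 249.24194598]
 [415.15662718 252.4212794 ]]
```

View pics/w4.png

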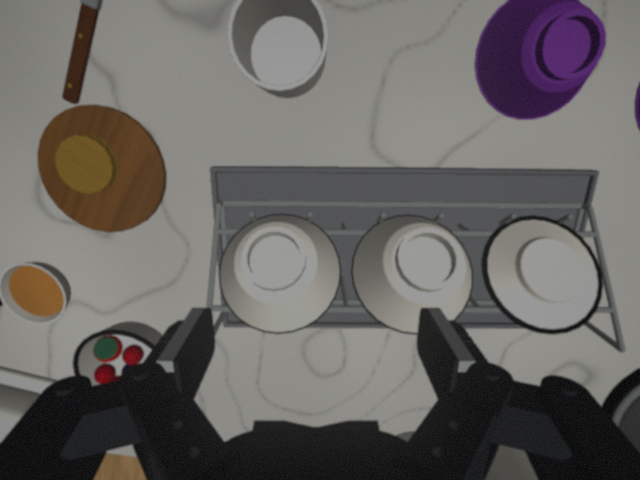

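```bash
cat >> h.py <<'E'
def rimfit(f,c0,r0,n,zc,g=None,span=(0.86,1.12)):
    """circle of the dark rim round pixel c0 in the plane with normal n, centre at height zc"""
    g=cv2.cvtColor(f["img"],cv2.COLOR_RGB2GRAY);P=[]
    for a in np.linspace(0,2*np.pi,180,endpoint=False):
        r=np.arange(span[0]*r0,span[1]*r0,.25);x=c0[0]+r*np.cos(a);y=c0[1]+r*np.sin(a)
        v=cv2.remap(g,x.astype(np.float32)[None],y.astype(np.float32)[None],cv2.INTER_LINEAR)[0]
        i=v.argmin();P.append((x[i],y[i]))
    C=plane(f,c0,zc);u=np.cross(n,[0,0,1.]) if abs(n[2])<.999 else np.array([1.,0,0]);u/=np.linalg.norm(u);v=np.cross(n,u)
    R=[ray(f,p) for p in P];keep=np.ones(len(P),bool)
    for k in range(15):
        X=np.array([o+d*(n@(C-o))/(n@d) for o,d in R]);w=np.c_[(X-C)@u,(X-C)@v]
        A=np.c_[2*w,np.ones(len(w))];s=np.linalg.lstsq(A[keep],(w[keep]**2).sum(1),rcond=None)[0];rad=np.sqrt(s[2]+s[:2]@s[:2])
        e=abs(np.linalg.norm(w-s[:2],axis=1)-rad);keep=e<max(1.0,2*np.median(e))
        C=C+s[0]*u+s[1]*v;o=f["extrinsics"][:3,3];d=C-o;C=o+d*(zc-o[2])/d[2]
    return C,rad,keep.sum()
def axis(yaw,t=np.radians(35)): return np.array([-np.sin(t)*np.cos(yaw),-np.sin(t)*np.sin(yaw),np.cos(t)])
E
python3 - <<'E'
from h import *
f=ctrl.grab_frame("wrist")
for z in(0,5,10):
    a,b=plane(f,(212,168),z),plane(f,(598,171),z);d=b-a;print("front edge",z,a,b,np.linalg.norm(d),np.arctan2(-d[0],d[1]))
for yaw in(.15,.165):
  n=axis(yaw);CC=[]
  for c in((280,273),(412,274)):
    C,r,k=rimfit(f,c,59,n,68);CC.append(C);print(yaw,C,r,k,"foot",C+60*n)
    print("px of foot/rim",proj(f,[C+60*n,C]).round(1).tolist())
  d=CC[1]-CC[0];print(np.linalg.norm(d),np.arctan2(-d[0],d[1]))
E
```

```text
front edge 0 [521.5390445  -24.69346472   0.        ] [453.0109174  408.15252455   0.        ] 438.2370986549315 0.15701665619330302
front edge 5 [520.72660883 -23.36848711   5.        ] [453.04744553 404.11517004   5.        ] 432.8079785289426 0.15701665619330313
front edge 10 [519.91417316 -22.0435095   10.        ] [453.08397366 400.07781553  10.        ] 427.3788584029538 0.1570166561933031
0.15 [602.72787806  69.61972204  68.        ] 61.71496878006783 168 foot [568.69973058  64.47687055 117.14912266]
px of foot/rim [[273.9, 255.8], [280.0, 270.3]]
0.15 [581.98678672 203.54321519  68.        ] 61.943463291485315 158 foot [547.95863924 198.4003637  117.14912266]
px of foot/rim [[431.0, 257.0], [412.4, 271.3]]
135.520090345188 0.1536519724332322
0.165 [602.7420832   69.52635074  68.        ] 61.74026481967945 168 foot [568.7949037   63.87367474 117.14912266]
px of foot/rim [[273.2, 255.8], [280.0, 270.3]]
0.165 [581.95136325 203.41988145  68.        ] 61.83459790159989 156 foot [548.00418375 197.76720545 117.14912266]
px of foot/rim [[430.2, 257.0], [412.3, 271.3]]
135.49808707525426 0.15404776849561427
```

```bash
python3 - <<'E'
from h import *
f=ctrl.grab_frame("wrist");D=ctrl.grab_frame("side")
n=axis(.155);u=np.cross(n,[0,0,1.]);u/=np.linalg.norm(u);v=np.cross(n,u);t=np.linspace(0,2*np.pi,40,endpoint=False)
o=np.zeros((600,800,3),np.uint8);I=[f["img"].copy(),D["img"].copy()]
I=[cv2.resize(I[0][190:350,205:485],None,fx=2.85,fy=2.85,interpolation=cv2.INTER_CUBIC),cv2.resize(I[1][180:255,240:350],None,fx=1,fy=1)]
I[1]=cv2.resize(D["img"][175:260,245:345],None,fx=3.2*.5*1,fy=1.6);I[1]=cv2.resize(D["img"][185:255,245:350],None,fx=2,fy=2,interpolation=cv2.INTER_CUBIC)
for C in(np.array([602.73,69.6,68]),np.array([581.97,203.5,68])):
    print(proj(D,[C+60*n,C]).round(1).tolist())
    for z,r in((60,28),(44,38),(0,62)):
        ring=C+z*n+r*(np.outer(np.cos(t),u)+np.outer(np.sin(t),v))
        for img,F,(x0,y0),s in((I[0],f,(205,190),2.85),(I[1],D,(245,185),2)):
            for p in proj(F,ring):cv2.circle(img,tuple(int(q) for q in ((p-(x0,y0))*s)),1,(255,0,0) if z else (0,200,0),-1)
h,w=I[0].shape[:2];o[:h,:w]=I[0][:600,:800];h2,w2=I[1].shape[:2];o[h+2:h+2+h2,:w2]=I[1][:600-h-2]
cv2.imwrite("pics/c5.png",o[:,:,::-1])
E
```

```text
[[310.4, 220.5], [317.6, 226.0]]
[[272.9, 203.5], [281.2, 209.5]]
```

View pics/c5.png

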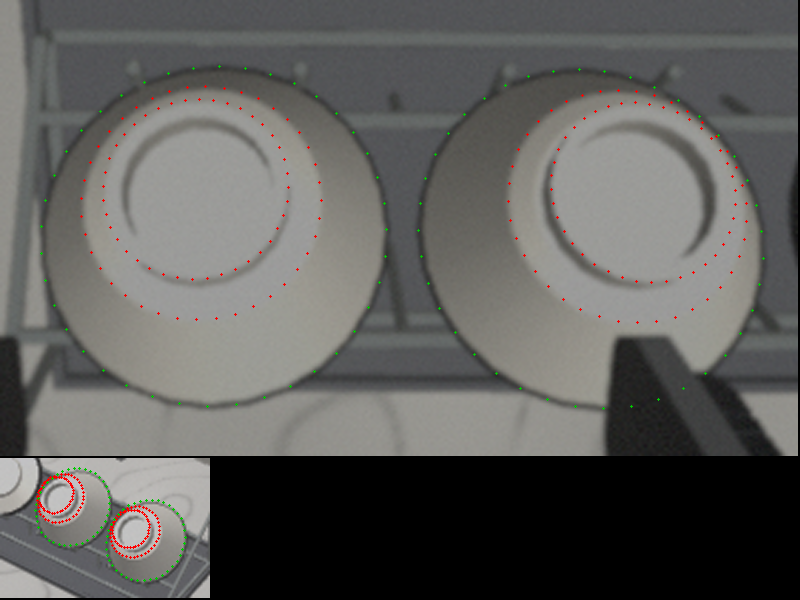

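The overlay matches the rims well: green lies on the black rims, and the feet agree within about 1-2 mm. The yaw is 0.155. Tilting the tool onto bowl 1's axis at C+150n.

```bash
python3 -m inch '[[[-0.36,-0.78,-1.39,0,0,-0.008,1],[-0.36,-0.78,-1.39,0.0236,-0.151,0,1],[-0.36,-0.78,-1.39,0.0236,-0.151,0,1],[-0.36,-0.78,-1.39,0.0236,-0.151,0,1],[-0.36,-0.78,-1.39,0.0236,-0.151,0,1],[0,0,0,0,0,0,1],[0,0,0,0,0,0,1]]]' 60
cat >> h.py <<'E'
from scipy.spatial.transform import Rotation as Ro
def to(target,n=None):
    s=ctrl.state();R=Ro.from_rotvec(s["tool_rot"]).as_matrix();print("tcp",s["tcp_pos"].round(1),"move cm",((np.array(target)-s["tcp_pos"])/10).round(2),"toolz",R[:,2].round(3),"tooly",R[:,1].round(3))
    if n is not None: print("turn",np.cross(R[:,2],-n).round(4))
E
python3 - <<'E'
from h import *
n=axis(.155);C0=np.array([602.73,69.6,68]);to(C0+47*n,n);print(n)
f=ctrl.grab_frame("wrist");c=proj(f,[C0])[0];print(c,proj(f,[C0+60*n]))
for s in((.8,1.2),(.9,1.1)):
    r0=62/np.linalg.norm(C0-f["extrinsics"][:3,3])*355;C,r,k=rimfit(f,c,r0,n,68,span=s);print(C,r,k)
E
```

```text
time: 11.35
tcp_pos: [523.7, 74.9, 200.5]
tool_rot: [-0.23, 2.61, 0.105]
contact_force: [0.1, -0.0, -0.8]
width: 85.1
gripper_force: 0.0
tcp [523.7  74.9 200.5] move cm [ 5.24 -0.95 -9.4 ] toolz [ 0.488  0.118 -0.865] tooly [-0.183  0.983  0.031]
turn [-0.0202 -0.0907 -0.0238]
[-0.56670013 -0.08854879  0.81915204]
[287.32356452 221.8214444 ] [[284.31887861 237.32818681]]
[603.03865711  69.56564195  68.        ] 61.79318826098637 165
[603.07880299  69.57674443  68.        ] 61.814644155841805 176
```

```bash
cat >> h.py <<'E'
def turn(n,yaw):
    z=-n;y=np.array([-np.sin(yaw),np.cos(yaw),0]);T=np.c_[np.cross(y,z),y,z]
    R=Ro.from_rotvec(ctrl.state()["tool_rot"]).as_matrix();print("turn",Ro.from_matrix(T@R.T).as_rotvec().round(4))
E
python3 - <<'E'
from h import *
n=axis(.155);C0=np.array([603,69.6,68]);to(C0+100*n);turn(n,.155)
E
```

```text
tcp [523.9  75.1 200.6] move cm [ 2.24 -1.43 -5.07] toolz [ 0.488  0.118 -0.865] tooly [-0.183  0.983  0.031]
turn [-0.0161 -0.0893 -0.0308]
```

```bash
python3 -m inch '[[[0.56,-0.36,-1.27,-0.004,-0.0223,-0.0077,1],[0.56,-0.36,-1.27,-0.004,-0.0223,-0.0077,1],[0.56,-0.36,-1.27,-0.004,-0.0223,-0.0077,1],[0.56,-0.36,-1.27,-0.004,-0.0223,-0.0077,1],[0,0,0,0,0,0,1],[0,0,0,0,0,0,1]]]' 60
python3 - <<'E'
from h import *
n=axis(.155);C0=np.array([603,69.6,68]);to(C0+47*n);turn(n,.155)
f=ctrl.grab_frame("wrist");c=proj(f,[C0])[0];r0=62/np.linalg.norm(C0-f["extrinsics"][:3,3])*355;print(c,r0,rimfit(f,c,r0,n,68))
E
```

```text
time: 12.15
tcp_pos: [545.0, 64.6, 157.0]
tool_rot: [-0.203, 2.532, 0.073]
contact_force: [0.7, -0.6, 0.5]
width: 85.9
gripper_force: 0.0
tcp [545.   64.6 157. ] move cm [ 3.14  0.08 -5.05] toolz [ 0.559  0.097 -0.824] tooly [-0.161  0.987  0.007]
turn [-0.006 -0.009 -0.007]
[308.04361162 234.37304793] 84.18782975936126 (array([603.37495139,  69.61875004,  68.        ]), np.float64(61.8980494016188), np.int64(164))
```

```bash
python3 -m inch '[[[0.55,0.01,-0.88,-0.006,-0.009,-0.007,1],[0.55,0.01,-0.88,0,0,0,1],[0.55,0.01,-0.88,0,0,0,1],[0.55,0.01,-0.88,0,0,0,1],[0.5,0.02,-0.8,0,0,0,1],[0.24,0.02,-0.4,0,0,0,1],[0.2,0,-0.32,0,0,0,1],[0,0,0,0,0,0,1],[0,0,0,0,0,0,1]]]' 60
python3 - <<'E'
from h import *
n=axis(.155);C0=np.array([603.2,69.6,68]);to(C0+47*n);turn(n,.155)
E
```

```text
time: 13.32
tcp_pos: [582.8, 66.2, 121.7]
tool_rot: [-0.195, 2.551, 0.061]
contact_force: [0.1, 0.2, -0.2]
width: 85.5
gripper_force: 0.0
tcp [582.8  66.2 121.7] move cm [-0.62 -0.07 -1.52] toolz [ 0.545  0.086 -0.834] tooly [-0.153  0.988  0.002]
turn [ 0.0026 -0.0268  0.0016]
```

```bash
python3 - <<'E'
from h import *
s=ctrl.state();print(s["joint_positions"].round(3),s["joint_velocities"].round(3))
E
```

```text
[-0.055  0.483  2.057  1.338  0.119 -3.082] [ 0.001 -0.002  0.003  0.     0.    -0.001]
```

Tool axis at 35° puts joint 5 at its lower limit, because the forearm is collinear with the hand. The pads close along the rack's y, so the tool may be pitched relative to the bowl about that line. I'll grip with the tool at 22° from vertical. Backing off first.

```bash
python3 -m inch '[[[-0.8,-0.1,1.2,0,0,0,1],[-0.8,-0.1,1.2,-0.008,0.05,0,1],[-0.8,-0.1,1.2,-0.008,0.05,0,1],[-0.4,0,1.2,-0.008,0.05,0,1],[0,0,1.0,-0.008,0.05,0,1],[0,0,0,0,0,0,1],[0,0,0,0,0,0,1],[0,0,0,0,0,0,1]]]' 60
cat > t1.py <<'E'
from h import *
t=axis(.155,np.radians(22));n=axis(.155);C0=np.array([603.2,69.6,68]);T=C0+51.3*n-4*t;print("target",T.round(1))
to(T+60*n);to(T);turn(t,.155);print(ctrl.state()["joint_positions"].round(3))
E
python3 t1.py
```

```text
time: 14.32
tcp_pos: [563.8, 71.8, 168.6]
tool_rot: [-0.216, 2.696, 0.077]
contact_force: [0.1, -0.6, -0.4]
width: 85.8
gripper_force: 0.0
target [575.6  65.3 106.3]
tcp [563.8  71.8 168.6] move cm [-2.22 -1.19 -1.31] toolz [ 0.416  0.088 -0.905] tooly [-0.164  0.986  0.02 ]
tcp [563.8  71.8 168.6] move cm [ 1.18 -0.65 -6.23] toolz [ 0.416  0.088 -0.905] tooly [-0.164  0.986  0.02 ]
turn [-0.0287  0.051  -0.0088]
[-0.04   0.362  1.93   0.251  0.433 -1.977]
```

```bash
python3 -m inch '[[[-0.74,-0.4,-0.44,-0.01,0.017,-0.003,1],[-0.74,-0.4,-0.44,-0.01,0.017,-0.003,1],[-0.74,-0.4,-0.44,-0.009,0.017,-0.003,1],[0,0,0,0,0,0,1],[0,0,0,0,0,0,1],[0,0,0,0,0,0,1]]]' 60
python3 t1.py
```

```text
time: 15.08
tcp_pos: [542.5, 59.8, 156.3]
tool_rot: [-0.214, 2.749, 0.04]
contact_force: [0.1, -0.0, 0.1]
width: 85.2
gripper_force: 0.0
target [575.6  65.3 106.3]
tcp [542.5  59.8 156.3] move cm [-0.09  0.02 -0.09] toolz [ 0.371  0.057 -0.927] tooly [-0.154  0.988 -0.001]
tcp [542.5  59.8 156.3] move cm [ 3.31  0.55 -5.  ] toolz [ 0.371  0.057 -0.927] tooly [-0.154  0.988 -0.001]
turn [0.0007 0.0014 0.0001]
[-0.045  0.365  1.95   0.17   0.454 -1.91 ]
```

```bash
python3 -m inch '[[[0.7,0.12,-1.05,0,0,0,1],[0.7,0.12,-1.05,0,0,0,1],[0.7,0.12,-1.05,0,0,0,1],[0.6,0.1,-0.9,0,0,0,1],[0.4,0.06,-0.6,0,0,0,1],[0.2,0.03,-0.35,0,0,0,1],[0,0,0,0,0,0,1],[0,0,0,0,0,0,1]]]' 60
python3 t1.py; python3 - <<'E'
from h import *
n=axis(.155);C0=np.array([603.2,69.6,68]);f=ctrl.grab_frame("wrist");c=proj(f,[C0])[0];r0=62/np.linalg.norm(C0-f["extrinsics"][:3,3])*355;print(c,r0,rimfit(f,c,r0,n,68))
E
```

```text
time: 16.08
tcp_pos: [575.3, 65.2, 106.4]
tool_rot: [-0.214, 2.749, 0.04]
contact_force: [0.1, -0.6, -0.6]
width: 85.5
gripper_force: 0.0
target [575.6  65.3 106.3]
tcp [575.3  65.2 106.4] move cm [-3.37 -0.53  4.9 ] toolz [ 0.371  0.057 -0.927] tooly [-0.154  0.988 -0.001]
tcp [575.3  65.2 106.4] move cm [ 0.03  0.01 -0.01] toolz [ 0.371  0.057 -0.927] tooly [-0.154  0.988 -0.001]
turn [0.0008 0.0012 0.0001]
[-0.03   0.492  1.923  0.198  0.354 -1.928]
[314.81437063 288.46111833] 104.38600546755315 (array([603.21478977,  69.62268244,  68.        ]), np.float64(61.935752123032024), np.int64(159))
```

Rim confirmed again. Closing.

```bash
python3 -m inch '[[[0,0,0,0,0,0,0],[0,0,0,0,0,0,0],[0,0,0,0,0,0,0],[0,0,0,0,0,0,0],[0,0,0,0,0,0,0],[0,0,0,0,0,0,0],[0,0,0,0,0,0,0]]]' 60
```

```text
time: 17.0
tcp_pos: [575.1, 65.5, 106.7]
tool_rot: [-0.214, 2.749, 0.041]
contact_force: [-7.3, 3.1, 13.3]
width: 53.1
gripper_force: 60.0
```

```bash
python3 -m inch '[[[-0.28,-0.04,0.41,0,0,0,0],[-0.42,-0.07,0.61,0,0,0,0],[-0.57,-0.09,0.82,0,0,0,0],[-0.57,-0.09,0.82,0,0,0,0],[-0.57,-0.09,0.82,0,0,0,0],[-0.57,-0.09,0.82,0,0,0,0],[-0.57,-0.09,1.5,0,0,0,0],[0,0,2.5,0,0,0,0],[0,0,2.5,0,0,0,0],[0,0,0,0,0,0,0]]]' 70
python3 - <<'E'
from h import *
f=ctrl.grab_frame("wrist");D=ctrl.grab_frame("side")
t=ctrl.state()["tcp_pos"];p=proj(D,[t])[0].astype(int);print(p)
o=np.zeros((480,800,3),np.uint8);o[:,:400]=cv2.resize(f["img"],None,fx=400/640,fy=400/640)[:480].repeat(1,0) if False else np.vstack([cv2.resize(f["img"],(400,300)),np.zeros((180,400,3),np.uint8)])
o[:400,400:]=cv2.resize(D["img"][p[1]-50:p[1]+50,p[0]-50:p[0]+50],(400,400),interpolation=cv2.INTER_CUBIC)
cv2.imwrite("pics/c6.png",o[:,:,::-1])
E
```

```text
time: 18.25
tcp_pos: [540.5, 59.6, 216.1]
tool_rot: [-0.214, 2.746, 0.04]
contact_force: [0.5, -0.2, -2.7]
width: 52.7
gripper_force: 73.6
[302 200]
```

View pics/c6.png

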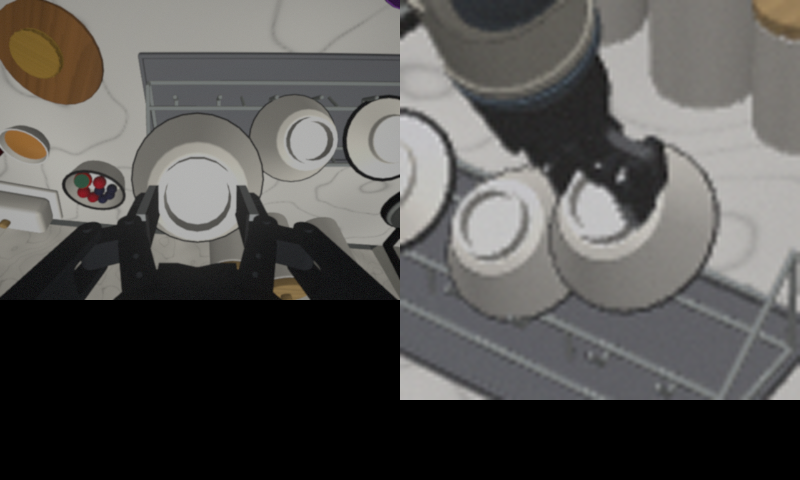

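Bowl 1 is held at its foot (wrist crop (197,195)); the neighbouring bowl is undisturbed at (308,140). Turning it upright while moving toward the base bowl.

```bash
python3 -m inch '[[[0,0,1.5,-0.01,0.06,0,0],[0,-1,1.5,-0.0157,0.1,0,0],[0,-2,1.5,-0.0157,0.1,0,0],[-0.5,-3,0.5,-0.0157,0.1,0,0],[-0.8,-4,0,-0.0157,0.1,0,0],[-0.8,-4,0,-0.0157,0.1,0,0],[-0.8,-4,0,-0.006,0.04,-0.05,0],[-0.8,-4,0,0,0,-0.1,0],[-0.8,-4,0,0,0,-0.1,0],[-0.8,-4,0,0,0,-0.05,0],[0,0,0,0,0,0,0],[0,0,0,0,0,0,0]]]' 70
cat > t2.py <<'E'
from h import *
# in-hand pose from grasp: bowl axis and rim centre in tool frame
Rg=Ro.from_rotvec([-0.214,2.749,0.041]).as_matrix();nb=Rg.T@axis(.155);cb=Rg.T@(np.array([603.2,69.6,68])-[575.1,65.5,106.7])
s=ctrl.state();R=Ro.from_rotvec(s["tool_rot"]).as_matrix();n=R@nb;C=s["tcp_pos"]+R@cb
print("bowl axis",n.round(4),"centre",C.round(1),"tcp",s["tcp_pos"].round(1),"turn to level",np.cross(n,[0,0,1]).round(4),"q",s["joint_positions"].round(2),"F",s["contact_force"].round(1))
E
python3 t2.py; python3 - <<'E'
from h import *
f=ctrl.grab_frame("wrist");cv2.imwrite("pics/w7.png",f["img"][:,:,::-1]);c=proj(f,[[483,-391.4,1]])[0];r0=62/np.linalg.norm([483,-391.4,1]-f["extrinsics"][:3,3])*355;print(c,r0)
E
```

```text
time: 19.85
tcp_pos: [486.6, -239.9, 263.1]
tool_rot: [-0.21, -2.91, -0.022]
contact_force: [0.6, 0.2, -1.7]
width: 52.7
gripper_force: 73.8
bowl axis [-0.0015  0.0013  1.    ] centre [ 487.6 -240.4  215.1] tcp [ 486.6 -239.9  263.1] turn to level [ 0.0013  0.0015 -0.    ] q [-0.52  0.46  1.34 -0.08  1.55 -1.93] F [ 0.6  0.2 -1.7]
[189.60602056 261.55853987] 48.83450063277195
```

```bash
python3 - <<'E'
from h import *
f=ctrl.grab_frame("wrist");up=np.array([0,0,1.])
c=proj(f,[[483,-391.4,1]])[0]
for s in((.85,1.15),(.9,1.1)):print("base",rimfit(f,c,48,up,1,span=s))
H=np.array([487.6,-240.4,215.1]);c=proj(f,[H])[0];r0=62/np.linalg.norm(H-f["extrinsics"][:3,3])*355;print(c,r0)
for s in((.85,1.15),(.92,1.1)):print("held",rimfit(f,c,r0,up,215.1,span=s))
for w in(-.05,.05):
    print(w,rimfit(f,c,r0,np.array([w,0,1])/np.hypot(w,1),215.1)[1:],rimfit(f,c,r0,np.array([0,w,1])/np.hypot(w,1),215.1)[1:])
D=ctrl.grab_frame("side");S=ctrl.grab_frame("scene")
o=np.zeros((600,800,3),np.uint8)
p=proj(D,[H])[0].astype(int);q=proj(S,[H])[0].astype(int)
o[:400,:400]=cv2.resize(D["img"][p[1]-50:p[1]+50,p[0]-50:p[0]+50],(400,400),interpolation=cv2.INTER_CUBIC);o[:400,400:]=cv2.resize(S["img"][q[1]-40:q[1]+40,q[0]-40:q[0]+40],(400,400),interpolation=cv2.INTER_CUBIC)
cv2.imwrite("pics/c8.png",o[:,:,::-1])
E
```

```text
base (array([ 483.01509096, -391.92109688,    1.        ]), np.float64(61.171485427103406), np.int64(119))
base (array([ 482.99877014, -392.05175467,    1.        ]), np.float64(61.18626257582233), np.int64(132))
[313.72951645 288.74745147] 104.13829967388713
held (array([ 487.12147344, -239.15269443,  215.1       ]), np.float64(61.7146686751306), np.int64(143))
held (array([ 487.11049107, -239.16040098,  215.1       ]), np.float64(61.7154481135329), np.int64(148))
-0.05 (np.float64(61.369720896102955), np.int64(146)) (np.float64(61.811144717025535), np.int64(145))
0.05 (np.float64(62.1608780238011), np.int64(145)) (np.float64(61.68591775283167), np.int64(145))
```

```bash
python3 -m inch '[[[-0.11,-3.8,0,0,0,0,0],[-0.11,-3.8,0,0,0,0,0],[-0.11,-3.8,0,0,0,0,0],[-0.1,-3.8,0,0,0,0,0],[0,0,-2,0.0013,0.0015,0,0],[0,0,-3.5,0,0,0,0],[0,0,-3.5,0,0,0,0],[0,0,-3,0,0,0,0],[0,0,-2,0,0,0,0],[0,0,-1,0,0,0,0],[0,0,0,0,0,0,0],[0,0,0,0,0,0,0]]]' 70
python3 t2.py
```

```text
time: 21.55
tcp_pos: [483.0, -392.5, 115.1]
tool_rot: [-0.21, -2.911, -0.02]
contact_force: [0.0, 0.7, -3.4]
width: 52.0
gripper_force: 74.0
bowl axis [-0.0023  0.0022  1.    ] centre [ 484.1 -393.1   67.1] tcp [ 483.  -392.5  115.1] turn to level [ 0.0022  0.0023 -0.    ] q [-0.71  0.7   1.31 -0.13  1.32 -2.1 ] F [ 0.   0.7 -3.4]
```

```bash
python3 -m inch '[[[-0.04,0,-1.2,0.002,0.002,0,0],[0,0,-1.2,0,0,0,0],[0,0,-1,0,0,0,0],[0,0,-0.6,0,0,0,0],[0,0,-0.3,0,0,0,0],[0,0,0,0,0,0,0]]]' 70
python3 t2.py
```

```text
time: 22.3
tcp_pos: [482.1, -392.4, 71.1]
tool_rot: [-0.21, -2.908, -0.024]
contact_force: [-0.3, -0.4, -2.0]
width: 51.9
gripper_force: 74.0
bowl axis [ 8.e-04 -7.e-04  1.e+00] centre [ 483.1 -392.8   23.1] tcp [ 482.1 -392.4   71.1] turn to level [-0.0007 -0.0008  0.    ] q [-0.71  0.76  1.33 -0.13  1.25 -2.09] F [-0.3 -0.4 -2. ]
```

```bash
python3 -m inch '[[[0,0,-0.2,0,0,0,0],[0,0,-0.15,0,0,0,0],[0,0,-0.1,0,0,0,0],[0,0,0,0,0,0,0]]]' 70
python3 -m inch '[[[0,0,-0.1,0,0,0,0],[0,0,0,0,0,0,0]]]' 70
```

```text
time: 22.8
tcp_pos: [482.1, -392.4, 66.7]
tool_rot: [-0.21, -2.908, -0.024]
contact_force: [-0.2, -0.5, -3.3]
width: 52.3
gripper_force: 74.2
time: 23.05
tcp_pos: [482.2, -392.4, 66.6]
tool_rot: [-0.21, -2.908, -0.024]
contact_force: [-2.0, 3.0, 9.8]
width: 52.6
gripper_force: 75.4
```

```bash
python3 -m inch '[[[0,0,0,0,0,0,0.72],[0,0,0,0,0,0,0.8],[0,0,0,0,0,0,1],[0,0,0,0,0,0,1],[0,0,1,0,0,0,1],[0,0,2.5,0,0,0,1],[0,0,4,0,0,0,1],[0,0,5,0,0,0,1],[0,0,5,0,0,0,1],[0,1,3,0,0,0,1],[0,0,0,0,0,0,1],[0,0,0,0,0,0,1]]]' 70
python3 - <<'E'
from h import *
f=ctrl.grab_frame("wrist");up=np.array([0,0,1.]);cv2.imwrite("pics/w9.png",f["img"][:,:,::-1])
for z in(1,18):
    C=np.array([483,-391.8,z]);c=proj(f,[C])[0];r0=62/np.linalg.norm(C-f["extrinsics"][:3,3])*355;print(z,c,r0)
    for s in((.94,1.06),(.9,1.1)):print(rimfit(f,c,r0,up,z,span=s))
E
```

```text
time: 24.55
tcp_pos: [481.9, -382.2, 270.4]
tool_rot: [-0.21, -2.908, -0.025]
contact_force: [0.8, -0.8, 0.1]
width: 85.1
gripper_force: 0.0
1 [307.27552519 248.41225303] 51.18473688367521
(array([ 484.54331215, -392.50429692,    1.        ]), np.float64(63.698250760537654), np.int64(180))
(array([ 484.56278862, -392.51494965,    1.        ]), np.float64(63.690213541693794), np.int64(180))
18 [306.95130511 250.09590046] 53.275870451087414
(array([ 482.61146566, -391.78977865,   18.        ]), np.float64(61.163479572602924), np.int64(180))
(array([ 482.62696022, -391.7731317 ,   18.        ]), np.float64(61.17445112530356), np.int64(180))
```

Bowl 1 is nested: rim circle R 61.2 at z=18, centred 0.4 mm from the base. Heading back for bowl 2.

```bash
cat > t3.py <<'E'
from h import *
import sys
C0=np.array([float(v) for v in sys.argv[1:4]]);t=axis(.155,np.radians(22));n=axis(.155);T=C0+51.3*n-4*t
for k in(90,60,0):to(T+k*n)
turn(t,.155);print(ctrl.state()["joint_positions"].round(3))
f=ctrl.grab_frame("wrist");c=proj(f,[C0])[0];r0=62/np.linalg.norm(C0-f["extrinsics"][:3,3])*355;print(c,r0,rimfit(f,c,r0,n,68))
E
python3 -m inch '[[[0.3,4,0,0,0,0.1,1],[0.3,5.2,0,0,0,0.1,1],[0.3,5.2,0,0,0,0.1,1],[0.3,5.2,0,0,0,0,1],[0.3,5.2,0,0,0,0,1],[0.3,5.2,0,0,0,0,1],[0.3,5.2,0,0.0157,-0.1,0,1],[0.3,5.2,0,0.0157,-0.1,0,1],[0.3,5.2,0,0.0157,-0.1,0,1],[0.3,5.2,0,0.0157,-0.1,0,1],[0,4,0,0.0157,-0.1,0,1],[0,2.5,0,0.0157,-0.1,0,1]]]' 60
python3 t3.py 582.2 203.5 68
```

```text
time: 26.1
tcp_pos: [511.6, 192.2, 270.1]
tool_rot: [-0.217, 2.751, 0.043]
contact_force: [0.5, -0.8, 0.1]
width: 85.5
gripper_force: 0.0
tcp [511.6 192.2 270.1] move cm [-0.79 -0.1  -9.  ] toolz [ 0.369  0.059 -0.928] tooly [-0.157  0.988  0.001]
tcp [511.6 192.2 270.1] move cm [  0.91   0.16 -11.46] toolz [ 0.369  0.059 -0.928] tooly [-0.157  0.988  0.001]
tcp [511.6 192.2 270.1] move cm [  4.31   0.69 -16.37] toolz [ 0.369  0.059 -0.928] tooly [-0.157  0.988  0.001]
turn [-0.0006 -0.0013 -0.0023]
[ 0.277  0.193  1.787 -0.063  0.782 -1.415]
[314.95535842 196.80247521] 60.38852884337301 (array([581.72260386, 202.9391208 ,  68.        ]), np.float64(61.811086643095884), np.int64(176))
```

```bash
python3 -m inch '[[[0.1,0,-1.8,0,0,0,1],[0.1,0,-2.4,0,0,0,1],[0.2,0,-2.4,0,0,0,1],[0.2,0.05,-2.4,0,0,0,1],[0.2,0.05,-2.0,0,0,0,1],[0.1,0.06,-0.5,0,0,-0.002,1],[0,0,0,0,0,0,1],[0,0,0,0,0,0,1]]]' 60
python3 t3.py 581.8 203 68
```

```text
time: 27.15
tcp_pos: [521.3, 192.3, 156.3]
tool_rot: [-0.212, 2.753, 0.041]
contact_force: [0.5, 0.3, -0.1]
width: 85.4
gripper_force: 0.0
tcp [521.3 192.3 156.3] move cm [-1.81 -0.16  2.37] toolz [ 0.368  0.057 -0.928] tooly [-0.153  0.988  0.   ]
tcp [521.3 192.3 156.3] move cm [-0.11  0.1  -0.09] toolz [ 0.368  0.057 -0.928] tooly [-0.153  0.988  0.   ]
tcp [521.3 192.3 156.3] move cm [ 3.29  0.64 -5.  ] toolz [ 0.368  0.057 -0.928] tooly [-0.153  0.988  0.   ]
turn [ 0.0001 -0.0024  0.0009]
[ 0.272  0.379  1.918 -0.097  0.467 -1.374]
[316.6015266  268.85821556] 81.73497803949907 (array([582.17716723, 202.96763956,  68.        ]), np.float64(61.84656348561276), np.int64(176))
```

```bash
python3 -m inch '[[[0.7,0.14,-1.05,0,0,0,1],[0.7,0.14,-1.05,0,0,0,1],[0.7,0.13,-1.05,0,0,0,1],[0.6,0.11,-0.9,0,0,0,1],[0.4,0.07,-0.6,0,0,0,1],[0.21,0.03,-0.35,0,0,0,1],[0,0,0,0,0,0,1],[0,0,0,0,0,0,1]]]' 60
python3 t3.py 582.1 203 68
```

```text
time: 28.2
tcp_pos: [554.1, 198.5, 105.9]
tool_rot: [-0.212, 2.753, 0.041]
contact_force: [0.1, 0.9, 0.7]
width: 85.6
gripper_force: 0.0
tcp [554.1 198.5 105.9] move cm [-5.06 -0.78  7.41] toolz [ 0.367  0.057 -0.928] tooly [-0.153  0.988  0.   ]
tcp [554.1 198.5 105.9] move cm [-3.36 -0.51  4.95] toolz [ 0.367  0.057 -0.928] tooly [-0.153  0.988  0.   ]
tcp [554.1 198.5 105.9] move cm [0.04 0.02 0.04] toolz [ 0.367  0.057 -0.928] tooly [-0.153  0.988  0.   ]
turn [ 0.0003 -0.003   0.0009]
[ 0.266  0.504  1.89  -0.115  0.371 -1.36 ]
[315.07032644 289.46814964] 104.52144733568657 (array([582.31675551, 202.89424916,  68.        ]), np.float64(61.96885168105366), np.int64(159))
```

```bash
python3 -m inch '[[[0,0,0.03,0,0,0,0],[0,0,0,0,0,0,0],[0,0,0,0,0,0,0],[0,0,0,0,0,0,0],[0,0,0,0,0,0,0],[0,0,0,0,0,0,0],[0,0,0,0,0,0,0]]]' 60
```

```text
time: 29.12
tcp_pos: [554.0, 198.7, 106.5]
tool_rot: [-0.213, 2.753, 0.042]
contact_force: [-7.5, 1.6, 12.1]
width: 53.2
gripper_force: 60.0
```

```bash
python3 -m inch '[[[-0.28,-0.04,0.41,0,0,0,0],[-0.42,-0.07,0.61,0,0,0,0],[-0.57,-0.09,0.82,0,0,0,0],[-0.57,-0.09,0.82,0,0,0,0],[-0.57,-0.09,0.82,0,0,0,0],[-0.57,-0.09,0.82,0,0,0,0],[-0.57,-0.09,1.5,0,0,0,0],[0,0,2.5,0,0,0,0],[0,0,2.5,0,0,0,0],[0,0,2,0,0,0,0],[0,0,2,0,0,0,0],[0,0,0,0,0,0,0]]]' 70
sed -i 's/^Rg=.*/Rg=Ro.from_rotvec([-0.213,2.753,0.042]).as_matrix();nb=Rg.T@axis(.155);cb=Rg.T@(np.array([582.2,202.9,68])-[554.0,198.7,106.5])/' t2.py; python3 t2.py
```

```text
time: 30.62
tcp_pos: [519.2, 193.1, 255.9]
tool_rot: [-0.212, 2.75, 0.042]
contact_force: [0.1, 0.2, -2.2]
width: 52.6
gripper_force: 73.5
bowl axis [-0.569  -0.0887  0.8176] centre [547.5 197.3 217.5] tcp [519.2 193.1 255.9] turn to level [-0.0887  0.569   0.    ] q [ 0.28  0.22  1.79 -0.07  0.75 -1.41] F [ 0.1  0.2 -2.2]
```

```bash
python3 -m inch '[[[0,-3,0.7,-0.0157,0.101,0,0],[0,-4,0,-0.0157,0.101,0,0],[0,-4,0,-0.0157,0.101,0,0],[-0.3,-4,0,-0.0157,0.101,0,0],[-0.4,-4,0,-0.0157,0.101,0,0],[-0.4,-4,0,-0.0157,0.101,0,0],[-0.4,-4,0,0,0,-0.1,0],[-0.4,-4,0,0,0,-0.1,0],[-0.4,-4.3,0,0,0,-0.1,0],[-0.4,-4,0,0,0,0,0],[-0.4,-4,0,0,0,0,0],[0,0,0,0,0,0,0]]]' 70
python3 t2.py; python3 - <<'E'
from h import *
f=ctrl.grab_frame("wrist");up=np.array([0,0,1.])
C=np.array([482.6,-391.8,18]);c=proj(f,[C])[0];r0=62/np.linalg.norm(C-f["extrinsics"][:3,3])*355
print("stack",c,r0,rimfit(f,c,r0,up,18,span=(.92,1.08)))
s=ctrl.state();H=s["tcp_pos"]+[1,-.5,-48];c=proj(f,[H])[0];r0=62/np.linalg.norm(H-f["extrinsics"][:3,3])*355;print("held",H,rimfit(f,c,r0,up,H[2]))
E
```

```text
time: 32.12
tcp_pos: [487.1, -242.4, 260.0]
tool_rot: [-0.216, -2.901, -0.025]
contact_force: [1.1, 0.9, -2.9]
width: 52.6
gripper_force: 73.8
bowl axis [ 3.6e-03 -1.0e-04  1.0e+00] centre [ 488.1 -242.8  212.1] tcp [ 487.1 -242.4  260. ] turn to level [-0.0001 -0.0036  0.    ] q [-0.52  0.47  1.34 -0.08  1.56 -1.93] F [ 1.1  0.9 -2.9]
stack [184.84439342 265.87058455] 51.02617648868619 (array([ 482.46194288, -392.34223321,   18.        ]), np.float64(61.41819879131602), np.int64(129))
held [ 488.19693177 -241.38015795  212.06926987] (array([ 487.26088046, -241.86013851,  212.06926987]), np.float64(61.55931322425531), np.int64(143))
```

```bash
python3 -m inch '[[[-0.12,-3.8,0,0,0,0,0],[-0.12,-3.8,0,0,0,0,0],[-0.12,-3.7,0,0,0,0,0],[-0.12,-3.7,0,0,0,0,0],[0,0,-2,0,-0.0036,0,0],[0,0,-3.5,0,0,0,0],[0,0,-3,0,0,0,0],[0,0,-2.5,0,0,0,0],[0,0,-1.5,0,0,0,0],[0,0,-0.5,0,0,0,0],[0,0,0,0,0,0,0],[0,0,0,0,0,0,0]]]' 70
python3 t2.py
```

```text
time: 33.67
tcp_pos: [483.3, -390.4, 131.9]
tool_rot: [-0.213, -2.907, -0.024]
contact_force: [0.5, 0.4, -2.4]
width: 52.5
gripper_force: 74.1
bowl axis [-1.8e-03  7.0e-04  1.0e+00] centre [ 484.6 -390.8   84. ] tcp [ 483.3 -390.4  131.9] turn to level [ 0.0007  0.0018 -0.    ] q [-0.71  0.69  1.29 -0.12  1.36 -2.1 ] F [ 0.5  0.4 -2.4]
```

```bash
python3 -m inch '[[[-0.1,-0.2,0,0,0.0018,0,0],[0,0,-1.2,0,0,0,0],[0,0,-1.2,0,0,0,0],[0,0,-1,0,0,0,0],[0,0,-0.6,0,0,0,0],[0,0,-0.3,0,0,0,0],[0,0,0,0,0,0,0]]]' 70
python3 t2.py
```

```text
time: 34.55
tcp_pos: [481.9, -392.1, 87.9]
tool_rot: [-0.212, -2.904, -0.025]
contact_force: [0.1, -0.7, -2.1]
width: 52.6
gripper_force: 74.1
bowl axis [ 1.1e-03 -3.0e-04  1.0e+00] centre [ 483.1 -392.5   40. ] tcp [ 481.9 -392.1   87.9] turn to level [-0.0003 -0.0011  0.    ] q [-0.71  0.74  1.32 -0.13  1.28 -2.09] F [ 0.1 -0.7 -2.1]
```

```bash
python3 -m inch '[[[0,0,-0.2,0,0,0,0],[0,0,-0.12,0,0,0,0],[0,0,0,0,0,0,0]]]' 70
python3 -m inch '[[[0,0,-0.1,0,0,0,0],[0,0,0,0,0,0,0]]]' 70
```

```text
time: 34.92
tcp_pos: [481.9, -392.1, 84.8]
tool_rot: [-0.212, -2.904, -0.025]
contact_force: [0.0, -0.1, -1.4]
width: 52.5
gripper_force: 74.1
time: 35.17
tcp_pos: [481.9, -392.1, 83.7]
tool_rot: [-0.212, -2.904, -0.025]
contact_force: [0.6, 0.4, -1.6]
width: 52.4
gripper_force: 74.1
```

```bash
python3 -m inch '[[[0,0,-0.08,0,0,0,0],[0,0,0,0,0,0,0]]]' 70
```

```text
time: 35.42
tcp_pos: [481.9, -392.2, 83.6]
tool_rot: [-0.212, -2.904, -0.025]
contact_force: [-2.3, 2.1, 5.6]
width: 52.7
gripper_force: 75.0
```

Contact at 83.6, exactly 17 mm above the first. Releasing and retreating.

```bash
python3 -m inch '[[[0,0,0,0,0,0,0.72],[0,0,0,0,0,0,0.8],[0,0,0,0,0,0,1],[0,0,0,0,0,0,1],[0,0,1,0,0,0,1],[0,0,2.5,0,0,0,1],[0,0,4,0,0,0,1],[0,0,5,0,0,0,1],[0,0,4,0,0,0,1],[0,1,3,0,0,0,1],[0,0,0,0,0,0,1],[0,0,0,0,0,0,1]]]' 70
python3 - <<'E'
from h import *
f=ctrl.grab_frame("wrist");up=np.array([0,0,1.])
for z in(18,35):
    C=np.array([482.5,-391.9,z]);c=proj(f,[C])[0];r0=62/np.linalg.norm(C-f["extrinsics"][:3,3])*355;print(z,rimfit(f,c,r0,up,z,span=(.94,1.06)))
D=ctrl.grab_frame("side");S=ctrl.grab_frame("scene")
o=np.zeros((600,800,3),np.uint8);o[:300,:400]=cv2.resize(f["img"],(400,300))
p=proj(D,[[483,-392,40]])[0].astype(int);q=proj(S,[[483,-392,40]])[0].astype(int)
o[:400,400:]=cv2.resize(D["img"][p[1]-50:p[1]+50,p[0]-50:p[0]+50],(400,400),interpolation=cv2.INTER_CUBIC)
o[300:600,:400]=cv2.resize(S["img"][q[1]-37:q[1]+38,q[0]-50:q[0]+50],(400,300),interpolation=cv2.INTER_CUBIC)
o[400:600,400:700]=cv2.resize(D["img"],(300,225))[:200]
cv2.imwrite("pics/c10.png",o[:,:,::-1])
E
```

```text
time: 36.92
tcp_pos: [481.7, -382.0, 277.8]
tool_rot: [-0.212, -2.903, -0.025]
contact_force: [-0.5, -0.3, -0.4]
width: 85.2
gripper_force: 0.0
18 (array([ 484.60153243, -392.25826935,   18.        ]), np.float64(63.78007206607233), np.int64(180))
35 (array([ 482.67582559, -391.58639007,   35.        ]), np.float64(61.180054299481334), np.int64(180))
```

View pics/c10.png

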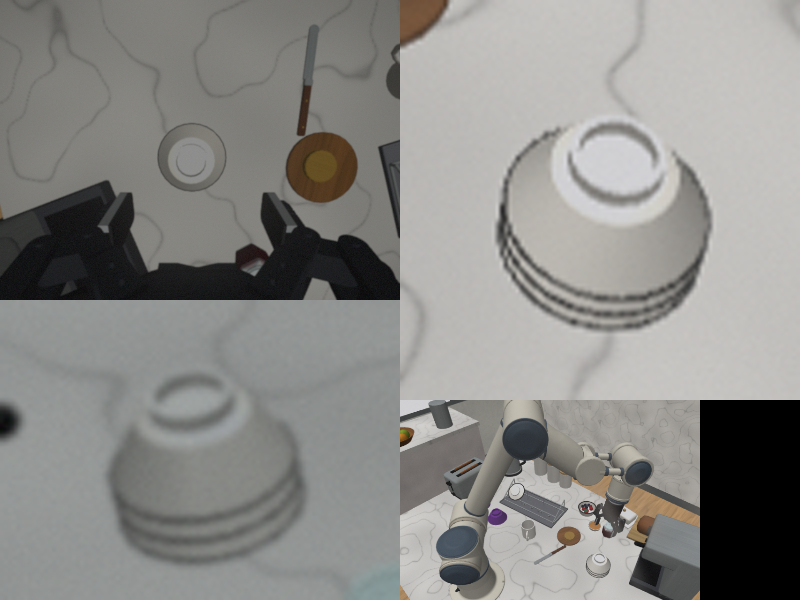

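The picture shows three evenly spaced, level rims at (605,270), the lid on the board at (320,165) and the saucer still in the rack. Handing in.

```bash
python3 -c "
from rig import ctrl
print(ctrl.sign_off())"
```

```text
the job is handed in; nothing more can be done
None
```

I handed the job in after about 37 s of robot time: the lid lies flat on the board, both rack bowls are stacked level over the upturned bowl and centred to within about 0.5 mm, and the saucer is still in the rack; the hand-in gave no verdict back.

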